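# Take the shop lantern off its safety hook and dock it

## Robot

A 7-joint arm with a two-finger parallel gripper is mounted at the origin on the work surface. World frame = base frame: x ahead of the robot, y to its left, z up, the work surface at z = 0. Lengths are in m, angles in rad, forces in N, time in s.
With the tool pointing down it reaches from about 0.425 to 0.925 m from the base axis. Payload 6.8 kg.
Tool frame: the origin (TCP) lies on the centre line of the jaws, within the pads' length; the fingertips stand 17 mm ahead of it and the grasp point (between the pads) lies 2 mm behind it; z points along the fingers, x is the direction in which the jaws open and shut, and the axes are right-handed (so a half turn about z gives the same grasp; the last joint's range is limited). The gripper opens to 85 mm and grips with 20 to 120 N. Pads are 22 mm wide; open, the fingers measure 114 mm over their backs; the gripper's body (76 mm by 85 mm) begins 54 mm behind the grasp point. The pads swing forward as they close: fully open they stand 13 mm farther back than shut.
Start: joints at [1.007, 0.477, 0.022, 1.555, -0.011, 1.109, -0.083], TCP at [0.297, -0.606, 0.248] pointing down, gripper open.
Joint ranges: [-2.96, 2.96], [-0.34, 2.1], [-1.41, 1.46], [0.24, 2.44], [-1.37, 4.51], [0.17, 1.92], [-2.96, 2.96]. Speed limits (rad/s): [2.39, 2.39, 3.14, 3.14, 3.14, 3.14, 3.14].

## Interface

Orientations are given as a unit quaternion [w, x, y, z].
In Python, from station import status, read_camera, camera_model, bot gives the robot as it stands.
- The arm moves only by the tool arm_command, never from a script. Its argument "series" is a list of rows, each a list of 3 entries, a list of its own where there are three numbers: the finger opening in mm, from 0 to 85.4, then the shift along the tool's x, y, z in mm, then the turn about the tool's z in rad. In form: [[gripper, [dx, dy, dz], roll], ...]. A call has 1 to 8 rows; each row is the pose to reach, as a shift and turn from the pose commanded when the call began, along the tool's axes at that moment; what a row does not reach only later rows make up. A row lasts 1/8 s, in which the tool goes at most 62.5 mm and 10.7 degrees, less where a joint would pass 70% of its speed; a pose out of reach is approached as far as the arm can. A call with a gripper value outside its range is refused whole. The fingers move at their own pace and stop on an object; "squeeze" is the grip in N (left out, the last holds). Time passes only in rows, so rows that repeat a pose let the fingers close. It gives the time, the measured TCP pose, the force and the opening at its end, in the units of the state.
- status.get_obs(): the state, without advancing time (a new reading comes with each control period).
- read_camera(name): name is "scene" or "top" or "wrist"; returns the picture (420x560x3 uint8, blue, green, red); there is no depth.
- camera_model(name): a dict with "fov_y" (degrees; the focal length in pixels is half the picture's height over the tangent of half this angle, whatever the lens; pixels are square), "cx", "cy" (the principal point, pixels), "R" (3x3) and "t" (3): a world point X has camera coordinates R X + t. Camera axes: x right, y down, z forward; pixel columns grow to the right and rows downward; lengths in m; the calibration is good to about 2 mm. A picture is of the moment at which its call begins: read the wrist's pose just before it. camera_model takes no time and is no camera call; for the wrist camera it gives the pose at the moment of the call.
- bot.hand_in(): hands the job in, once; it reports no verdict.
The state is a dict: "t": time; "q": joint angles; "joint_vel": joint speeds; "joint_torque": joint torques, N m; "eef_pos": TCP position; "tool_rot": TCP orientation; "contact_force": force on the tool from outside, world axes, zero at the start; "torque": the same for the moment, N m; "gripper_width": opening from 0.0 (shut) to 1.0 (fully open).
Only numpy, scipy, OpenCV 4.12 (cv2) and the standard library are available. Lean on these libraries where they do the work, as an engineer would, in place of code of your own. Each camera call takes 0.05 s, during which the arm holds its last target.

## Task

Take the rechargeable lantern off its safety hook by pushing the sprung keeper back with the lantern's own handle bar (not with the gripper), then lifting the bar out past the hook's overhanging lip and drawing it off the end of the hook. Be gentle with the hook and dock, carry the lantern to the round charging dock and set it down upright, fully seated in the recess, then let go; leave the other things on the counter where they are.

Things in the scene. Friction and masses are not known exactly. Their poses are not given: they have to be found in the camera images.
- lantern: Grey and white lantern, 84 mm across, 0.29 to 0.45 kg, hanging upright on the hook. Origin at the centre of its underside, z up. Underside edge tapered (76 mm across at the bottom, 84 mm at 6 mm up). The cap's flat top is at z = 96 mm; a rigid square steel handle stands on it in the lantern's y-z plane and does not fold.
- handle (a point): Middle of the round handle bar (8 mm thick, along the lantern's y), 158 mm above the underside. At its ends two flat upright straps, 14 mm wide along x, 4 mm thick, outer faces at y = +-30 mm (60 mm over both), from z = 96 to 164 mm. The straps can be gripped from above across y by their outer faces; the hook passes between them, under the bar.
- stand: Fixed steel stand carrying the hook. Origin on the counter below the nominal middle of the hook's seat, z up; its x axis runs along the hook from tip to post. 18 mm post at x = 112 mm, foot plate x 70 to 160, y +-60 mm; arm sleeve x 47 to 122 mm, 24 mm wide, top at z = 183 mm (knob on it at x = 75 mm to 191 mm). The 14 mm wide hook reaches out of the sleeve towards -x.
- seat (a point): NOMINAL middle of the hook's flat seat, in stand axes (z = 179 mm; the bar rests on it, anywhere between upright and keeper). The hook was clamped by hand: hook and keeper together really sit up to 9.5 mm nearer to or farther from the post; this is not measured and must be felt or seen. Prong 10 mm thick; upright at the tip x = -21.5 to -15 mm from here.
- lip (a point): NOMINAL rear edge of the lip, 13.5 mm towards +x from the seat's middle, at the height of its underside (12 mm over the seat, 4 mm over the resting bar). The lip is 5 mm thick and runs from the upright back to here, over the bar. With the bar 20 to 30 mm above its rest it passes over the lip towards -x; above 35 mm the cap meets the keeper's lug. 80 mm towards -x from the seat the lantern is free.
- keeper_face (a point): NOMINAL place of the shut keeper's front face at the bar's height, 15 mm towards +x from the seat's middle. Steel plate 26 mm wide, up to 18 mm over the seat, closing the throat behind the lip; hinged 16 mm below the seat (lug to 21 mm below). It swings only towards the post and springs shut. At the bar: 3 N to start, about 7 N when the bar just clears the lip (7 mm on), and just past that, at about 8 N, its hard stop.
- dock: Fixed round grey charging dock, 120 mm across and 18 mm high, with a 50 mm wide, 16 mm high tail on its +x side. Origin at the centre of its underside. Round recess 94 mm across and 8 mm deep, its floor 10 mm above the counter with two small brass contacts. It and the coin dish may swap places.
- dish: Fixed thin-walled coin dish, 116 mm across, 14 mm high, a few coins in it, no tail: not the dock. Origin at the centre of its underside.
- sake_bottle: Bystander: green bottle, 74 mm across, 240 mm high; origin under its centre.
- beer_can: Bystander: bare aluminium can, 66 mm across, 122 mm high; origin under its centre.
- sake_cup: Bystander: white cup, 60 mm across, 45 mm high; origin under its centre.
- snack_jar: Bystander: jar, 80 mm across, 110 mm high; origin under its centre.
- tumbler: Bystander: drinking glass, 68 mm across, 90 mm high; origin under its centre.
- opener: Bystander: wooden-handled spoon lying on the counter; origin under its middle.
There are look-alikes about, which are no part of the job. What is shaped like the lantern but black or purple is not meant. Leave any blue look-alike of the dock alone.

How it is judged:
By the outcome, as a careful person would: the job done as asked, in the order asked, and still so for the second after the job is handed in, with the robot touching nothing.
It also fails if it takes over 51 s, if anything falls off the work surface, if the arm or the gripper's body presses on something with over 40 N, if the wrist force passes 120 N, or if a joint passes its speed limit or range.

## Working session

There is one attempt and no reset: what is moved stays moved. The work goes in short steps, Python scripts to look and compute and a tool call to move; the robot and the scene stay as the last step left them, time stands still between calls to the robot, and variables do not carry over. Pictures are saved under pics/ and viewed, and the job is handed in when it is done.

Besides the shell and the picture viewer there is one more tool, called after ">>>" as name([rows], argument=value, ...), one row to a line, values as JSON. arm_command: Moves the arm, as the interface text tells. Its arguments: {"type":"object","properties":{"series":{"type":"array"},"squeeze":{"type":"number"}},"required":["series"]}

```bash
ls; mkdir -p pics; python3 - <<'E'
from station import status, read_camera, camera_model, bot
import cv2
print(status.get_obs())
for n in ("scene","top","wrist"):
    m=camera_model(n); print(n,m)
    cv2.imwrite(f"pics/{n}0.png",read_camera(n))
E
```

```text
pics
{'t': 0.0, 'q': array([ 1.00690148,  0.47777366,  0.02232702,  1.5564466 , -0.01150576,
        1.10928603, -0.08310873]), 'joint_vel': array([-0.00101844,  0.00061211,  0.00021005,  0.00030887, -0.00023252,
        0.0004494 , -0.00056372]), 'joint_torque': array([ 2.92944310e-05, -5.96446466e+01,  1.60801046e+00, -2.81198323e+01,
        1.24340269e-02,  9.18953097e-03,  8.47467419e-06]), 'eef_pos': array([ 0.29687249, -0.60559344,  0.24734521]), 'tool_rot': array([-4.20023866e-04,  8.48585424e-01, -5.29057635e-01, -7.87913166e-04]), 'contact_force': array([ 0.25883712, -0.06843086,  0.22802104]), 'torque': array([-0.02977599, -0.03228234,  0.05295249]), 'gripper_width': 0.9943519095708393}
scene {'fov_y': 44.34372515047437, 'cx': 277.4571073818483, 'cy': 208.1102118807443, 'R': array([[-0.56261268,  0.82652248, -0.01809859],
       [ 0.66343175,  0.43831828, -0.6064119 ],
       [-0.49328013, -0.35318221, -0.79494468]]), 't': array([ 0.26793554, -0.26446873,  1.91035766])}
top {'fov_y': 43.53225727299944, 'cx': 284.7669879993061, 'cy': 216.5925823866118, 'R': array([[ 0.01208395, -0.99989183, -0.00838508],
       [-0.99604555, -0.01129847, -0.08812268],
       [ 0.08801841,  0.00941679, -0.99607434]]), 't': array([0.00934246, 0.54022622, 1.56014275])}
wrist {'fov_y': 67.70273700924966, 'cx': 278.0180452464645, 'cy': 216.33658383397142, 'R': array([[ 4.40117431e-01, -8.97940050e-01, -5.60279477e-04],
       [-8.65701318e-01, -4.24481428e-01,  2.65286157e-01],
       [-2.38448894e-01, -1.16272027e-01, -9.64169560e-01]]), 't': array([-0.67392782, -0.0346786 ,  0.37747964])}
```

View pics/scene0.png

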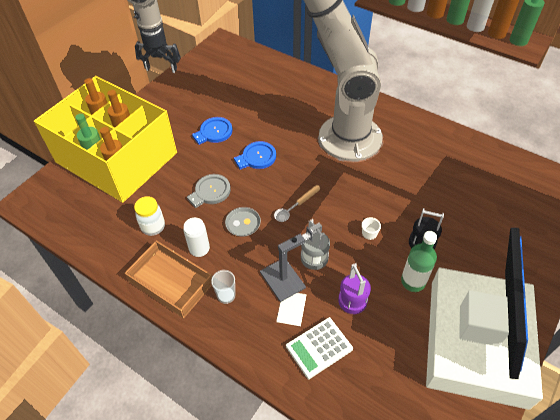

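View pics/top0.png

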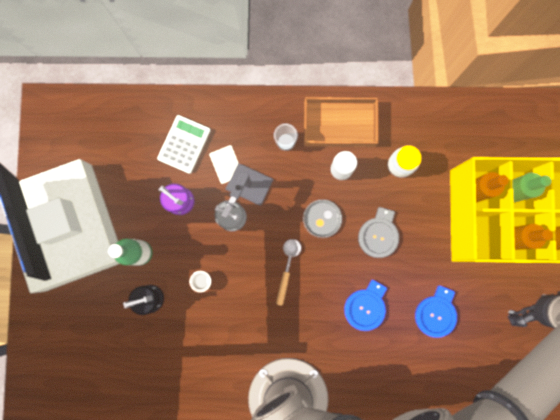

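View pics/wrist0.png

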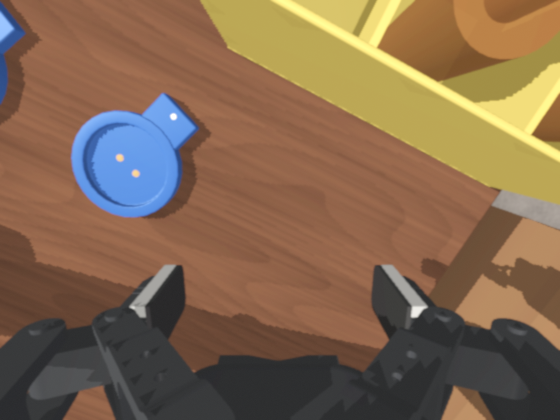

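Lantern candidates in the top view: grey under the hook (230,215), purple (177,199) and black (145,300). I choose the grey one. Dock candidates: grey with a tail (379,237), the dish with coins (322,218), and blue ones at (365,310) and (436,316). I choose the grey one with the tail. Next, a close crop to check both.

```bash
python3 - <<'E'
import cv2
t=cv2.imread("pics/top0.png"); s=cv2.imread("pics/scene0.png")
cv2.imwrite("pics/c1.png",cv2.resize(t[150:260,190:290],None,fx=5.4,fy=5.4,interpolation=cv2.INTER_CUBIC))
cv2.imwrite("pics/c2.png",cv2.resize(s[200:310,250:380],None,fx=5.4,fy=5.4,interpolation=cv2.INTER_CUBIC))
cv2.imwrite("pics/c3.png",cv2.resize(t[190:270,290:410],None,fx=6,fy=6,interpolation=cv2.INTER_CUBIC))
E
```

```text
(no output)
```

View pics/c1.png

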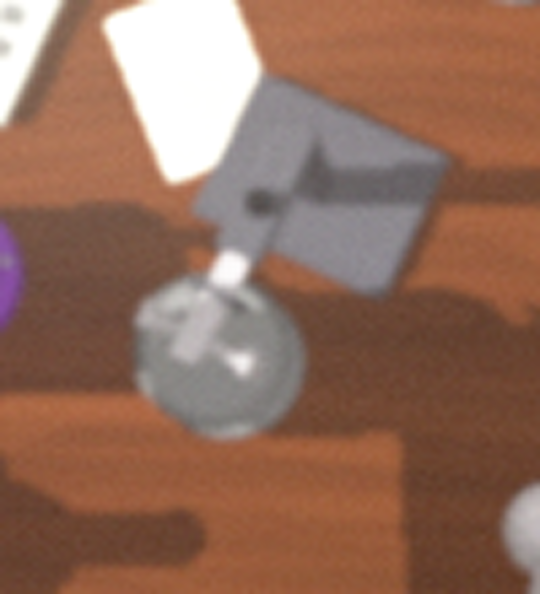

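View pics/c2.png

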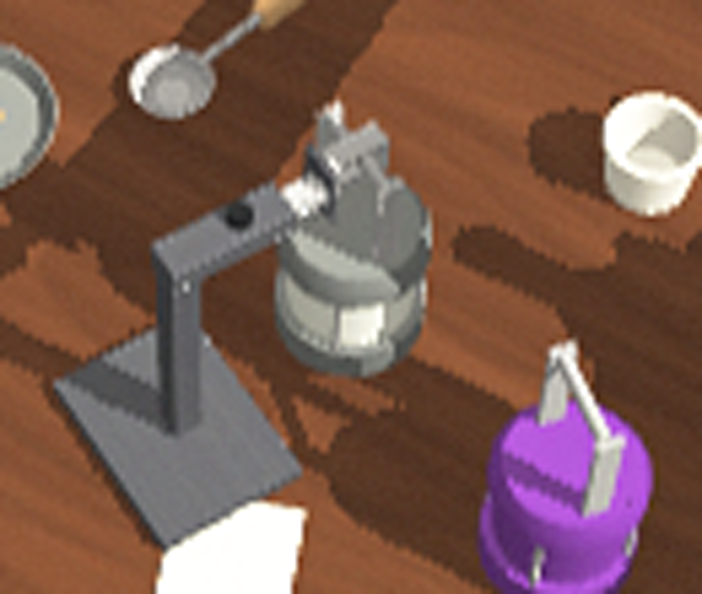

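View pics/c3.png

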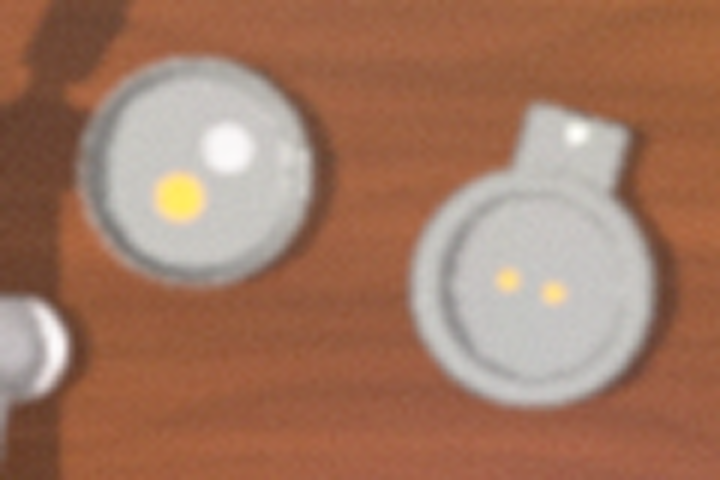

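```bash
cat > h.py <<'E'
import numpy as np, cv2
from station import status, read_camera, camera_model, bot
def K(m,h=420):
    f=h/2/np.tan(np.radians(m['fov_y'])/2); return f
def bp(m,px,z):
    f=K(m); d=np.array([(px[0]-m['cx'])/f,(px[1]-m['cy'])/f,1.]); R=np.array(m['R']); t=np.array(m['t'])
    o=-R.T@t; v=R.T@d; return o+v*(z-o[2])/v[2]
def pr(m,X):
    c=np.array(m['R'])@np.array(X)+np.array(m['t']); f=K(m); return np.array([m['cx']+f*c[0]/c[2],m['cy']+f*c[1]/c[2]])
def uncrop(p,x0,y0,s): return ((p[0]+.5)/s-.5+x0,(p[1]+.5)/s-.5+y0)
def tri(obs):
    A=[];b=[]
    for m,px in obs:
        f=K(m); d=np.array([(px[0]-m['cx'])/f,(px[1]-m['cy'])/f,1.]); R=np.array(m['R']); o=-R.T@np.array(m['t']); v=R.T@d; v/=np.linalg.norm(v)
        P=np.eye(3)-np.outer(v,v); A.append(P); b.append(P@o)
    X=np.linalg.lstsq(np.vstack(A),np.hstack(b),rcond=None)[0]
    return X
E
python3 - <<'E'
from h import *
T=camera_model("top");S=camera_model("scene")
c=[bp(T,uncrop(p,190,150,5.4),.006) for p in [(262,75),(450,158),(380,298),(192,212)]]
for p in c: print(p.round(4))
print([np.linalg.norm(c[i]-c[(i+1)%4]).round(4) for i in range(4)])
ctr=np.mean(c,0); ex=((c[0]+c[1])-(c[2]+c[3]))/2; a=np.arctan2(ex[1],ex[0]); 
ey=((c[0]+c[3])-(c[1]+c[2]))/2; print(np.degrees(a), np.degrees(np.arctan2(-ey[0],ey[1])))
u=np.array([np.cos(a),np.sin(a)]); print("stand origin",ctr[:2]-.115*u)
# sleeve knob triangulate
print("knob",tri([(T,uncrop((262,202),190,150,5.4)),(S,uncrop((238,215),250,200,5.4))]))
# dock
for z,ps in ((.018,[(535,287)]),(.010,[(532,287),(508,280),(553,293)]),(.016,[(542,103),(630,130),(515,170),(613,190)])):
    for p in ps: print("dock",z,bp(T,uncrop(p,290,190,6),z).round(4))
E
```

```text
[0.704  0.1613 0.006 ]
[0.6574 0.0535 0.006 ]
[0.577 0.092 0.006]
[0.6249 0.1995 0.006 ]
[np.float64(0.1174), np.float64(0.0891), np.float64(0.1177), np.float64(0.0879)]
-25.65914347357054 -23.699199374641594
stand origin [0.53717141 0.17638707]
knob [0.60413136 0.14311184 0.18671644]
dock 0.018 [ 0.4809 -0.2677  0.018 ]
dock 0.01 [ 0.4813 -0.2676  0.01  ]
dock 0.01 [ 0.4847 -0.2555  0.01  ]
dock 0.01 [ 0.4784 -0.2781  0.01  ]
dock 0.016 [ 0.574  -0.2719  0.016 ]
dock 0.016 [ 0.5608 -0.3162  0.016 ]
dock 0.016 [ 0.5399 -0.2582  0.016 ]
dock 0.016 [ 0.5303 -0.3074  0.016 ]
```

```bash
cat >> h.py <<'E'
from scipy.spatial.transform import Rotation as Ro
def pose():
    o=status.get_obs(); q=o['tool_rot']; return np.array(o['eef_pos']),Ro.from_quat([q[1],q[2],q[3],q[0]]),o
def go(target,yawdeg,p=None,R=None):
    """shift in tool mm & roll for target TCP & tool x world azimuth"""
    if p is None: p,R,_=pose()
    d=R.inv().apply(np.array(target)-p)*1000
    x=R.apply([1,0,0]); cur=np.degrees(np.arctan2(x[1],x[0])); dy=(yawdeg-cur+180)%360-180
    return d.round(1),-np.radians(dy).round(4)
E
python3 - <<'E'
from h import *
p,R,o=pose(); W=camera_model("wrist")
c=-W['R'].T@W['t']; print("cam in tool",R.inv().apply(c-p), "axis",R.inv().apply(W['R'].T@[0,0,1]))
print(go([.537,.176,.33],65.5),go([.537,.176,.33],-114.5))
E
```

```text
cam in tool [-0.00055954 -0.06665609 -0.12535911] axis [0.00100418 0.26515318 0.96420578]
(array([-596.3, -559.7,  -81.7]), np.float64(-2.2582)) (array([-596.3, -559.7,  -81.7]), np.float64(0.8834))
```

>>> arm_command([
  [85,[-60,-56,-50],-0.17],
  [85,[-105,-98,-80],-0.34],
  [85,[-150,-140,-82],-0.51],
  [85,[-195,-182,-82],-0.68],
  [85,[-240,-225,-82],-0.85],
  [85,[-283,-266,-82],-1.02],
  [85,[-326,-306,-82],-1.19],
  [85,[-369,-346,-82],-1.36],
])

```text
t: 1.15
eef_pos: [0.4386, -0.1433, 0.3304]
tool_rot: [0.0, 0.992, 0.125, 0.0]
contact_force: [0.8, 0.5, -0.7]
gripper_width: 0.993
```

```bash
python3 - <<'E'
from h import *
p,R,o=pose(); print(p,R.as_matrix().round(3),o['t'],o['joint_vel'].round(2))
print(go([.537,.176,.33],65.5))
E
```

```text
[ 0.43860033 -0.14325027  0.33036362] [[ 0.969  0.248  0.   ]
 [ 0.248 -0.969 -0.   ]
 [ 0.     0.001 -1.   ]] 1.15 [-0.55 -0.03 -0.55  0.05  0.02 -0.    0.26]
(array([ 1.744e+02, -2.849e+02,  2.000e-01]), np.float64(-0.8929))
```

```bash
cat >> h.py <<'E'
import json
def setcmd(p,R): json.dump([list(map(float,p)),list(map(float,R.as_quat()))],open('cmd.json','w'))
def getcmd():
    a,b=json.load(open('cmd.json')); return np.array(a),Ro.from_quat(b)
def applied(d,roll):
    p,R=getcmd(); setcmd(p+R.apply(np.array(d)/1000), R*Ro.from_euler('z',roll))
def goc(t,y):
    p,R=getcmd(); return go(t,y,p,R)
E
python3 - <<'E'
from h import *
setcmd([0.29687249, -0.60559344,  0.24734521],Ro.from_quat([8.48585424e-01, -5.29057635e-01, -7.87913166e-04,-4.20023866e-04]))
applied([-369,-346,-82],-1.36)
p,R=getcmd(); print(p,pose()[0]); print(goc([.537,.176,.33],65.5))
E
```

```text
[ 0.44518786 -0.12208725  0.3299607 ] [ 0.43860033 -0.14325027  0.33036362]
(array([ 161.4, -266.9,    0.3]), np.float64(-0.8982))
```

>>> arm_command([
  [85,[29,-48,0],-0.17],
  [85,[58,-96,0],-0.34],
  [85,[87,-144,0],-0.51],
  [85,[116,-192,0],-0.68],
  [85,[142,-235,0],-0.84],
  [85,[156,-258,0],-0.9],
  [85,[161,-267,0],-0.9],
  [85,[161,-267,0],-0.9],
])

```text
t: 2.15
eef_pos: [0.5298, 0.1526, 0.33]
tool_rot: [-0.0, 0.841, 0.541, -0.0]
contact_force: [-0.2, -0.7, 0.8]
gripper_width: 0.993
```

```bash
python3 - <<'E'
from h import *
applied([161,-267,0],-.9)
p,R,o=pose(); print(p,getcmd()[0],R.as_matrix().round(3),o['t'],np.abs(o['joint_vel']).max())
import pickle
W=camera_model("wrist"); pickle.dump(W,open("w1.pkl","wb")); im=read_camera("wrist"); cv2.imwrite("pics/w1.png",im)
E
```

```text
[0.52977869 0.15255714 0.32996845] [0.53661159 0.17599253 0.33034007] [[ 0.414  0.91  -0.001]
 [ 0.91  -0.414 -0.   ]
 [-0.001 -0.    -1.   ]] 2.15 0.023753041192974146
```

View pics/w1.png

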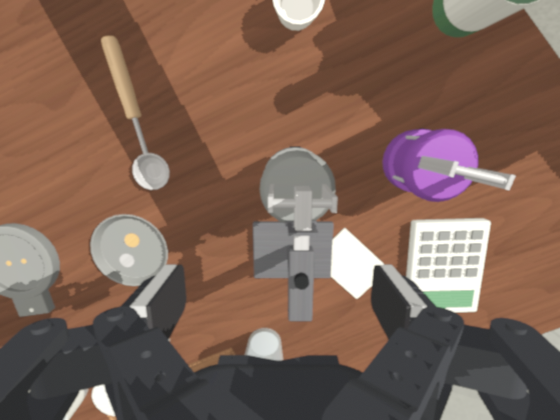

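```bash
python3 - <<'E'
import cv2
t=cv2.imread("pics/w1.png")
cv2.imwrite("pics/c4.png",cv2.resize(t[140:270,240:360],None,fx=4.6,fy=4.6,interpolation=cv2.INTER_CUBIC))
E
```

```text
(no output)
```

View pics/c4.png

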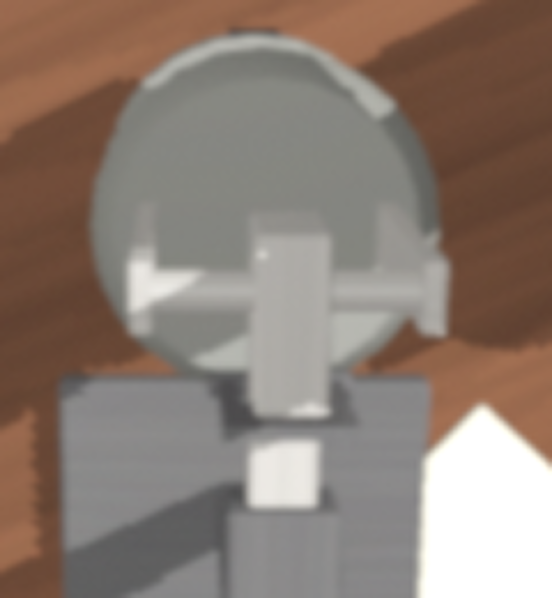

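```bash
python3 - <<'E'
from h import *
import pickle
W=pickle.load(open("w1.pkl","rb"))
O=np.array([.5367,.1755]); a=np.radians(-24.5); u=np.array([np.cos(a),np.sin(a)]); v=np.array([-u[1],u[0]])
def st(n,p,z):
    X=bp(W,uncrop(p,240,140,4.6),z); d=X[:2]-O; print(n,X.round(4),"stand",(d@u*1000).round(1),(d@v*1000).round(1))
for n,p,z in [("L1",(128,262),.189),("L2",(130,332),.189),("R1",(448,260),.189),("R2",(445,336),.189),
 ("lipF l",(254,235),.196),("lipF r",(330,235),.196),("lipR l",(250,413),.196),("lipR r",(328,413),.196),
 ("keeper top l",(223,430),.197),("keeper r",(355,425),.197),
 ("sleeveF l",(230,508),.183),("sleeveF r",(336,508),.183),("barL",(150,290),.183),("barR",(420,292),.183)]: st(n,p,z)
ft=[bp(W,uncrop(p,240,140,4.6),.006) for p in [(62,378),(428,378)]]
for X in ft: d=X[:2]-O; print("foot",d@u*1000,d@v*1000)
i=[uncrop(p,240,140,4.6) for p in [(62,378),(428,378)]]
E
```

```text
L1 [0.5148 0.149  0.189 ] stand -8.9 -33.2
L2 [0.5273 0.1436 0.189 ] stand 4.7 -32.9
R1 [0.5394 0.2041 0.189 ] stand -9.4 27.2
R2 [0.553  0.1981 0.189 ] stand 5.4 27.3
lipF l [0.5186 0.1729 0.196 ] stand -15.4 -9.8
lipF r [0.5243 0.1856 0.196 ] stand -15.5 4.0
lipR l [0.5495 0.1586 0.196 ] stand 18.7 -10.1
lipR r [0.5556 0.172  0.196 ] stand 18.7 4.6
keeper top l [0.5502 0.1527 0.197 ] stand 21.7 -15.2
keeper r [0.5596 0.1757 0.197 ] stand 20.7 9.7
sleeveF l [0.5704 0.1457 0.183 ] stand 43.0 -13.2
sleeveF r [0.5792 0.1652 0.183 ] stand 43.0 8.3
barL [0.5227 0.1499 0.183 ] stand -2.2 -29.1
barR [0.5447 0.1974 0.183 ] stand -1.8 23.2
foot 67.75909716662576 -61.446545107395636
foot 67.62372916933785 57.56278365103722
```

```bash
python3 - <<'E'
from h import *
O=np.array([.5367,.1755]); a=np.radians(-24.5); u=np.array([np.cos(a),np.sin(a)]); v=np.array([-u[1],u[0]])
t=O+u*-.0012+v*-.0022; print(t); print(go([*t,.25],65.5))
E
```

```text
[0.53469572 0.17399572]
(array([22.4, -4.8, 80. ]), np.float64(-0.0003))
```

>>> arm_command([
  [85,[16,-4,40],0],
  [85,[22,-5,70],0],
  [85,[22,-5,80],0],
  [85,[22,-5,80],0],
])

```text
t: 2.7
eef_pos: [0.5345, 0.1736, 0.2503]
tool_rot: [0.0, 0.841, 0.541, -0.0]
contact_force: [0.4, 0.4, 0.2]
gripper_width: 0.993
```

```bash
python3 - <<'E'
from h import *
p,R,o=pose(); print(p,R.as_matrix().round(3),o['t'],np.abs(o['joint_vel']).max(),o['contact_force'])
import pickle
W=camera_model("wrist"); pickle.dump(W,open("w2.pkl","wb")); im=read_camera("wrist"); cv2.imwrite("pics/w2.png",im)
cv2.imwrite("pics/c5.png",cv2.resize(im[150:410,150:410],None,fx=2.3,fy=2.3,interpolation=cv2.INTER_CUBIC))
E
```

```text
[0.53454513 0.17362944 0.25031854] [[ 0.415  0.91  -0.   ]
 [ 0.91  -0.415 -0.001]
 [-0.001 -0.    -1.   ]] 2.7 0.027381200143809882 [0.37617029 0.42228267 0.21844604]
```

View pics/w2.png

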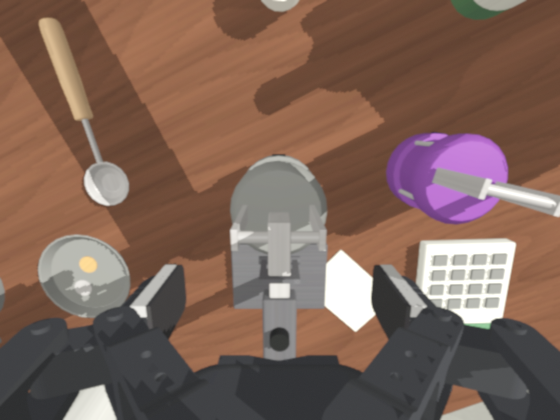

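View pics/c5.png

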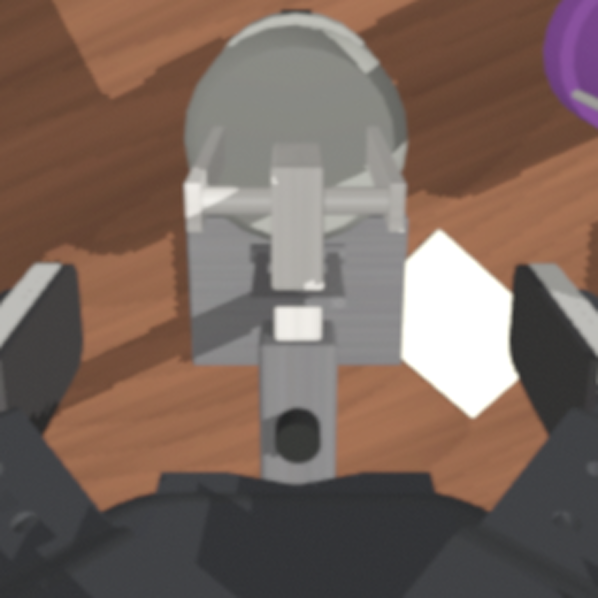

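```bash
python3 - <<'E'
from h import *
import pickle
W=pickle.load(open("w2.pkl","rb"))
p,R,o=pose()
def tl(n,q,z):
    X=bp(W,uncrop(q,150,150,2.3),z); print(n,X.round(4),"tool",(R.inv().apply(X-p)*1000).round(1))
for n,q,z in [("L1",(186,184),.189),("L2",(188,229),.189),("R1",(405,183),.189),("R2",(406,231),.189),
 ("lipF",(297,166),.196),("lipR",(300,290),.196),("sleeveF",(300,338),.183),("knob",(298,435),.191),("padL",(78,265),.24),("footF l",(187,216),.006),("footR l",(193,364),.006),("foot rr",(403,364),.006)]: tl(n,q,z)
# project fingertips at tool (x=+-30..42,y=+-11,z=17..-21)
for x in (-42.5,42.5):
  for y in (-11,11):
    for z in (4,17): print(x,y,z,pr(W,p+R.apply(np.array([x,y,z])/1000)).round(0))
E
```

```text
L1 [0.5153 0.1496 0.189 ] tool [-30.5  -7.9  62.2]
L2 [0.5272 0.1442 0.189 ] tool [-30.5   5.2  62.2]
R1 [0.5397 0.2039 0.189 ] tool [29.1 -8.2 62.2]
R2 [0.5527 0.1989 0.189 ] tool [29.9  5.8 62.2]
lipF [0.5213 0.18   0.196 ] tool [ -0.3 -15.   55.2]
lipR [0.5537 0.1662 0.196 ] tool [ 0.5 20.3 55.2]
sleeveF [0.5739 0.1571 0.183 ] tool [ 0.6 42.4 68.2]
knob [0.5989 0.1451 0.191 ] tool [ 0.  70.1 60.2]
padL [0.5101 0.1359 0.24  ] tool [-45.1  -6.9  11.2]
footF l [0.5734 0.0905 0.006 ] tool [-60.2  69.3 245.2]
footR l [0.6563 0.0526 0.006 ] tool [-60.4 160.5 245.3]
foot rr [0.7066 0.1633 0.006 ] tool [ 61.3 160.4 245.4]
-42.5 -11 4 [184. 263.]
-42.5 -11 17 [192. 252.]
-42.5 11 4 [188. 307.]
-42.5 11 17 [195. 293.]
42.5 -11 4 [375. 263.]
42.5 -11 17 [367. 252.]
42.5 11 4 [371. 307.]
42.5 11 17 [364. 293.]
```

>>> arm_command([
  [85,[0,0,35],0],
  [85,[0,0,65],0],
  [85,[0,0,86],0],
  [85,[0,0,94],0],
  [85,[0,0,96],0],
  [85,[0,0,96],0],
])

```text
t: 3.5
eef_pos: [0.5352, 0.1752, 0.1554]
tool_rot: [0.0, 0.841, 0.542, 0.001]
contact_force: [-0.4, 0.4, 0.4]
gripper_width: 1.0
```

```bash
python3 - <<'E'
from h import *
p,R,o=pose(); print(p,o['t'],np.abs(o['joint_vel']).max(),o['contact_force'])
import pickle
W=camera_model("wrist"); pickle.dump(W,open("w3.pkl","wb")); im=read_camera("wrist"); cv2.imwrite("pics/w3.png",im)
for x in (-30,30):
  for y in (-11,11): print(pr(W,p+R.apply(np.array([x,y,-35])/1000)).round(0))
im=read_camera("scene"); 
cv2.imwrite("pics/c6.png",cv2.resize(im[180:320,240:400],None,fx=5,fy=4.2,interpolation=cv2.INTER_CUBIC))
E
```

```text
[0.53517005 0.17517664 0.15535155] 3.5 0.002285102910440852 [-0.3883238   0.42192458  0.40432682]
[186. 310.]
[191. 367.]
[370. 310.]
[365. 367.]
```

View pics/w3.png

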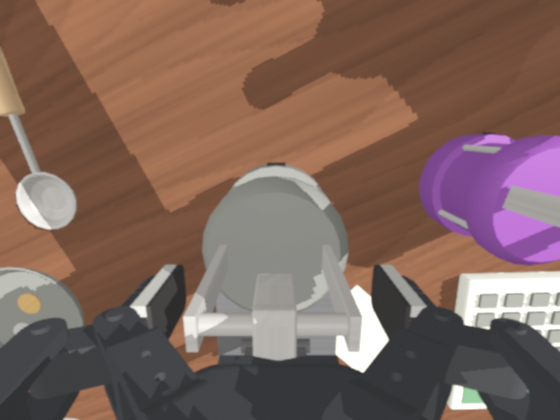

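View pics/c6.png

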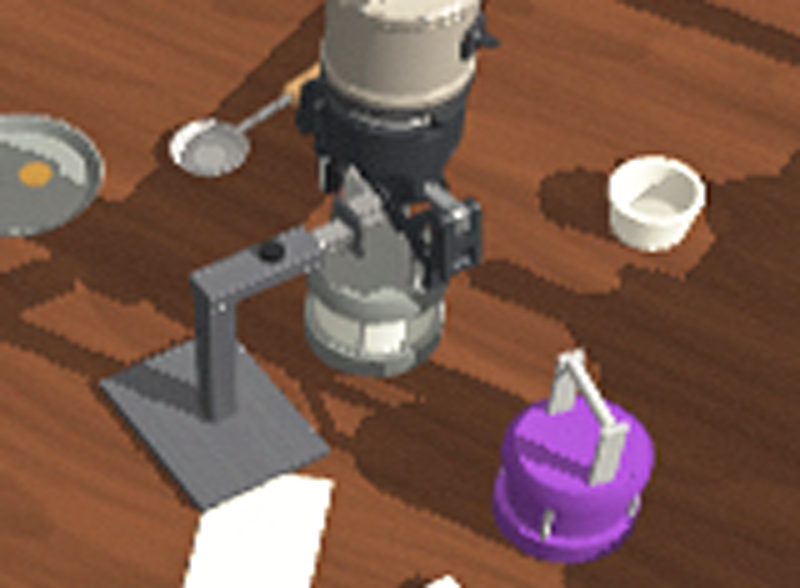

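>>> arm_command([
  [85,[-1.6,-2,0],0],
  [75,[-1.6,-2,0],0],
  [66,[-1.6,-2,0],0],
  [56,[-1.6,-2,0],0],
  [56,[-1.6,-2,0],0],
  [56,[-1.6,-2,0],0],
], squeeze=30)

```text
t: 4.35
eef_pos: [0.5321, 0.1743, 0.1544]
tool_rot: [0.0, 0.841, 0.542, 0.0]
contact_force: [-0.7, -0.8, 3.5]
gripper_width: 0.695
```

```bash
python3 - <<'E'
from h import *
p,R,o=pose(); print(p,R.as_matrix().round(3),o['t'],np.abs(o['joint_vel']).max(),o['contact_force'],o['torque'],o['gripper_width'])
im=read_camera("wrist"); cv2.imwrite("pics/w4.png",im)
E
```

```text
[0.5320587  0.17432625 0.15442556] [[ 0.413  0.911  0.   ]
 [ 0.911 -0.413 -0.   ]
 [-0.     0.    -1.   ]] 4.35 0.0011148324235488586 [-0.73326142 -0.75881533  3.51776283] [-0.2068868   0.12843625  0.02975281] 0.6954389481407041
```

View pics/w4.png

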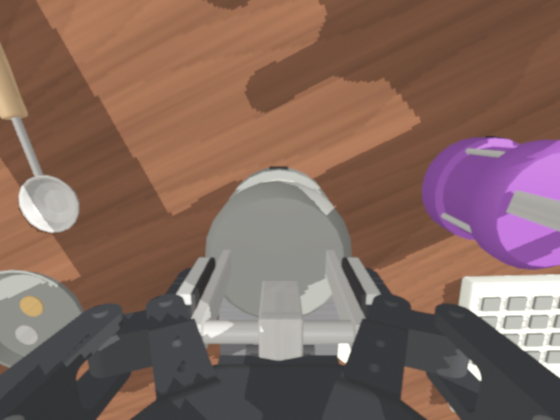

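>>> arm_command([
  [56,[0,0,0],0],
  [56,[0,0,-1],0],
  [56,[0,0,-2],0],
  [56,[0,0,-2],0],
], squeeze=60)

```text
t: 4.9
eef_pos: [0.5315, 0.1742, 0.1557]
tool_rot: [-0.0, 0.841, 0.542, -0.001]
contact_force: [0.1, -0.4, -3.7]
gripper_width: 0.694
```

```bash
python3 - <<'E'
from h import *
p,R,o=pose(); print(p,o['t'],np.abs(o['joint_vel']).max(),(R.inv().apply(o['contact_force'])),o['torque'],o['gripper_width'])
E
```

```text
[0.53154682 0.17419404 0.15570778] 4.9 0.002568613974967795 [-0.2659833   0.28917722  3.69415883] [-0.01411293  0.00802703 -0.0364815 ] 0.693708248459227
```

>>> arm_command([
  [56,[0,4,0],0],
  [56,[0,8,0],0],
  [56,[0,11,0],0],
  [56,[0,14,0],0],
  [56,[0,14,0],0],
])

```text
t: 5.52
eef_pos: [0.545, 0.1684, 0.1562]
tool_rot: [0.0, 0.841, 0.542, 0.0]
contact_force: [-0.8, 0.5, -3.8]
gripper_width: 0.697
```

```bash
python3 - <<'E'
from h import *
p,R,o=pose(); print(p,o['t'],np.abs(o['joint_vel']).max(),(R.inv().apply(o['contact_force'])),o['torque'],o['gripper_width'])
p0=np.array([0.53154682,0.17419404,0.15570778]); print(R.inv().apply(p-p0)*1000)
E
```

```text
[0.54500065 0.16841061 0.15624614] 5.525 0.007534539028603764 [ 0.15662781 -0.95536899  3.78891719] [-0.00606234  0.03209883  0.02567558] 0.6972218636253599
[ 0.29682166 14.64126682 -0.53728005]
```

>>> arm_command([
  [56,[0,1.5,0],0],
  [56,[0,3,0],0],
  [56,[0,4,0],0],
  [56,[0,4,0],0],
])

```text
t: 6.02
eef_pos: [0.5484, 0.1669, 0.1563]
tool_rot: [0.0, 0.841, 0.542, 0.0]
contact_force: [0.2, -0.8, -3.9]
gripper_width: 0.693
```

```bash
cat > f.py <<'E'
from h import *
p,R,o=pose(); print(p,o['t'],np.abs(o['joint_vel']).max(),(R.inv().apply(o['contact_force'])),o['torque'],o['gripper_width'])
p0=np.array([0.53154682,0.17419404,0.15570778]); print(R.inv().apply(p-p0)*1000)
E
python3 f.py
```

```text
[0.54843789 0.1668878  0.15625537] 6.025 0.0026736153683405203 [-0.60654151  0.51852163  3.91978669] [ 0.05162465  0.05384419 -0.0219388 ] 0.693034062751901
[ 0.32495584 18.40065942 -0.54702   ]
```

>>> arm_command([
  [56,[0,1,0],0],
  [56,[0,2,0],0],
  [56,[0,2,0],0],
])

```text
t: 6.4
eef_pos: [0.5497, 0.1664, 0.1562]
tool_rot: [-0.0, 0.84, 0.542, -0.0]
contact_force: [-4.0, 0.6, -2.7]
gripper_width: 0.696
```

```bash
python3 f.py
```

```text
[0.54966604 0.16641882 0.15623418] 6.4 0.002395371576071137 [-1.11487014 -3.91002731  2.68622715] [ 0.1166736   0.52261673 -0.00062091] 0.6957491451302196
[ 0.39297687 19.712654   -0.54217295]
```

>>> arm_command([
  [56,[0,1.5,0],0],
  [56,[0,3,0],0],
  [56,[0,4,0],0],
  [56,[0,4,0],0],
])

```text
t: 6.9
eef_pos: [0.5533, 0.1648, 0.1561]
tool_rot: [-0.0, 0.84, 0.542, -0.0]
contact_force: [-4.7, 2.1, -2.6]
gripper_width: 0.696
```

```bash
python3 f.py
```

```text
[0.55331966 0.16475817 0.15611281] 6.9 0.0021233271868410673 [-0.05263749 -5.1478343   2.61604657] [0.32434538 0.96627588 0.01160957] 0.6955249210112343
[ 0.39129173 23.72590883 -0.42928643]
```

>>> arm_command([
  [56,[0,1,0],0],
  [56,[0,2,0],0],
  [56,[0,2.5,0],0],
  [56,[0,2.5,0],0],
])

```text
t: 7.4
eef_pos: [0.5549, 0.164, 0.1558]
tool_rot: [-0.001, 0.84, 0.542, -0.001]
contact_force: [-6.7, 2.3, -3.3]
gripper_width: 0.697
```

```bash
python3 f.py; python3 - <<'E'
from h import *
im=read_camera("wrist"); cv2.imwrite("pics/w5.png",im[180:420,140:420].repeat(2,0).repeat(2,1))
E
```

```text
[0.55491211 0.16401236 0.15582708] 7.4 0.0025939215965427647 [-0.6407434  -7.01145008  3.30183575] [ 0.51120182  1.17373583 -0.01757768] 0.6972489191209879
[ 0.35618747 25.4845131  -0.17409426]
```

View pics/w5.png

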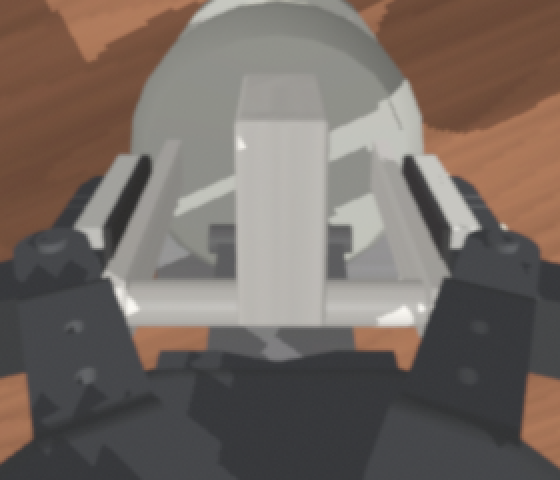

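>>> arm_command([
  [56,[0,0.5,0],0],
  [56,[0,1,0],0],
  [56,[0,1,0],0],
])

```text
t: 7.82
eef_pos: [0.5555, 0.1637, 0.1557]
tool_rot: [-0.001, 0.84, 0.542, -0.001]
contact_force: [-8.2, 2.1, -3.5]
gripper_width: 0.695
```

```bash
python3 f.py
```

```text
[0.55549845 0.16370754 0.15567213] 7.825 0.0017830914535324894 [-1.45269163 -8.29354861  3.56614843] [0.52124762 1.24932754 0.03625081] 0.695463878598652
[ 0.31591155 26.1447361  -0.03489661]
```

>>> arm_command([
  [56,[0,0,-1],0],
  [56,[0,0,-2],0],
  [56,[0,0,-3],0],
  [56,[0,0,-3.5],0],
])

```text
t: 8.32
eef_pos: [0.5556, 0.1635, 0.159]
tool_rot: [-0.001, 0.84, 0.542, -0.001]
contact_force: [-5.9, 2.6, -6.5]
gripper_width: 0.692
```

```bash
python3 f.py
```

```text
[0.55556717 0.16349269 0.15895074] 8.325 0.006934511899171509 [-0.01262412 -6.41448262  6.50175672] [0.44340408 1.0513254  0.01729801] 0.6923105983902802
[ 0.1469602  26.28729969 -3.31200897]
```

>>> arm_command([
  [56,[0,0,-1.5],0],
  [56,[0,0,-3],0],
  [56,[0,0,-4.5],0],
  [56,[0,0,-6],0],
])

```text
t: 8.82
eef_pos: [0.5562, 0.1631, 0.1652]
tool_rot: [-0.0, 0.84, 0.542, -0.001]
contact_force: [-4.1, 2.1, -6.2]
gripper_width: 0.691
```

```bash
python3 f.py
```

```text
[0.55620871 0.16313863 0.16516863] 8.825 0.02181349838645781 [ 0.19121318 -4.62777332  6.21093826] [0.34575474 0.79651059 0.02683608] 0.6914337271858981
[ 0.0974385  27.0115228  -9.50297437]
```

>>> arm_command([
  [56,[0,0,-2],0],
  [56,[0,0,-4],0],
  [56,[0,0,-6],0],
  [56,[0,0,-9],0],
  [56,[0,0,-12],0],
  [56,[0,0,-14],0],
  [56,[0,0,-14],0],
])

```text
t: 9.7
eef_pos: [0.5573, 0.163, 0.18]
tool_rot: [0.0, 0.841, 0.542, 0.0]
contact_force: [0.2, 0.5, -4.6]
gripper_width: 0.696
```

```bash
python3 f.py;  python3 - <<'E'
from h import *
im=read_camera("wrist"); cv2.imwrite("pics/w6.png",im[120:420,140:420].repeat(2,0).repeat(2,1))
E
```

```text
[0.55732725 0.16295781 0.18003686] 9.7 0.007248830704559314 [ 0.51652505 -0.00658657  4.56561003] [0.07477473 0.01320197 0.04641652] 0.6959832536861307
[  0.42920168  28.13493574 -24.31108281]
```

View pics/w6.png

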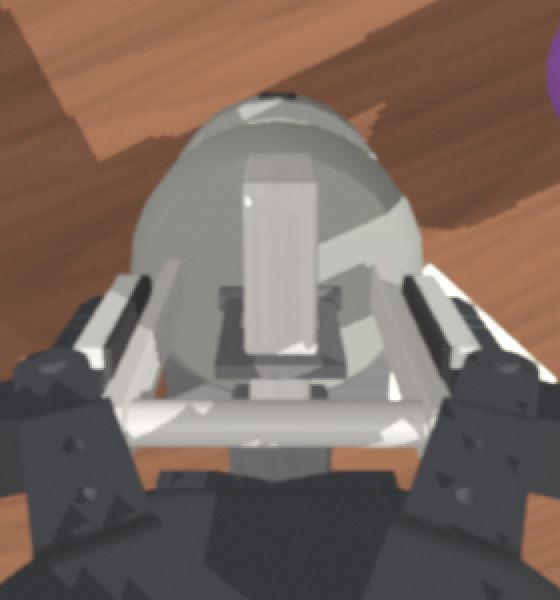

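>>> arm_command([
  [56,[0,-4,0],0],
  [56,[0,-10,0],0],
  [56,[0,-17,0],0],
  [56,[0,-24,0],0],
  [56,[0,-31,0],0],
  [56,[0,-38,0],0],
  [56,[0,-44,0],0],
  [56,[0,-46,0],0],
])

```text
t: 10.75
eef_pos: [0.5147, 0.1823, 0.1798]
tool_rot: [0.0, 0.84, 0.542, 0.0]
contact_force: [1.1, 0.3, -4.5]
gripper_width: 0.693
```

```bash
python3 f.py
```

```text
[0.51474749 0.18228352 0.17982437] 10.75 0.016648598885917125 [0.72621323 0.87135328 4.51051839] [ 0.00949539 -0.03770832 -0.07901373] 0.6930005162486299
[  0.43773019 -18.63803146 -24.11843779]
```

>>> arm_command([
  [56,[0,-6,0],0],
  [56,[0,-16,0],0],
  [56,[0,-26,0],0],
  [56,[0,-36,0],0],
  [56,[0,-46,0],0],
  [56,[0,-56,0],0],
  [56,[0,-62,0],0],
  [56,[0,-62,0],0],
])

```text
t: 11.75
eef_pos: [0.4583, 0.2079, 0.1799]
tool_rot: [0.0, 0.84, 0.542, 0.0]
contact_force: [0.3, -0.6, -4.7]
gripper_width: 0.697
```

```bash
python3 f.py; python3 - <<'E'
from h import *
for n in ("scene","top","wrist"): cv2.imwrite(f"pics/{n}7.png",read_camera(n))
E
```

```text
[0.45834835 0.20786085 0.17985128] 11.75 0.01278334730854119 [-0.39552726  0.46962069  4.74235628] [-0.02399604 -0.01072296 -0.00273754] 0.6974879028557065
[  0.47989157 -80.56374816 -24.15843963]
```

View pics/scene7.png

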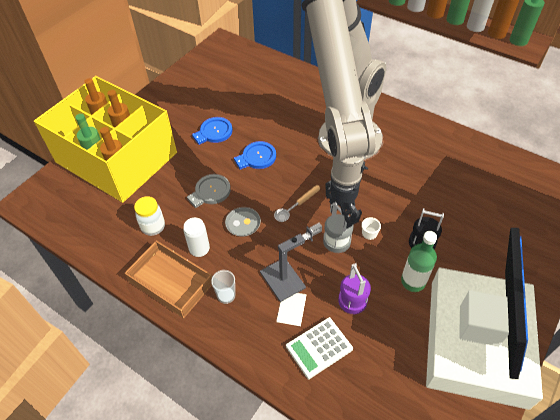

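View pics/wrist7.png

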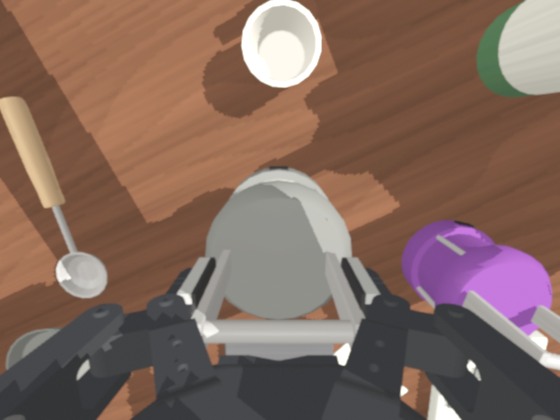

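View pics/top7.png

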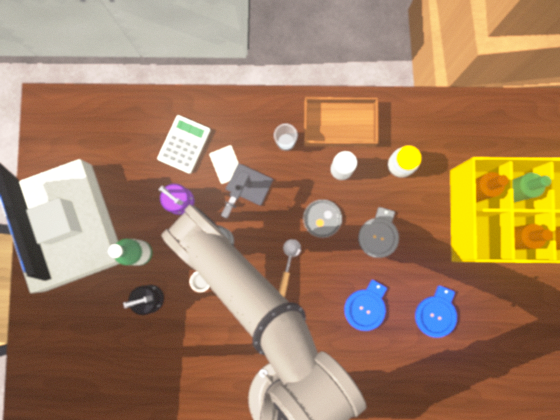

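```bash
python3 - <<'E'
from h import *
print(pose()[2]['q'].round(2))
for t in ([.4583,.2079,.25],[.445,.05,.25],[.545,-.115,.25]): print(go(t,65.5))
E
```

```text
[ 0.07  0.37 -0.74  1.99  0.32  0.9   0.3 ]
(array([  0.1,  -0.9, -70.2]), np.float64(0.0012))
(array([-149.1,   52.3,  -70.2]), np.float64(0.0012))
(array([-258. ,  211.6,  -70.2]), np.float64(0.0012))
```

>>> arm_command([
  [56,[0,0,-20],0],
  [56,[0,0,-45],0],
  [56,[-15,5,-64],0],
  [56,[-40,14,-70],0],
  [56,[-70,24,-70],0],
  [56,[-100,35,-70],0],
  [56,[-130,46,-70],0],
  [56,[-149,53,-70],0],
])

```text
t: 12.9
eef_pos: [0.4453, 0.048, 0.2497]
tool_rot: [0.0, 0.841, 0.541, -0.0]
contact_force: [0.1, 0.1, -4.9]
gripper_width: 0.695
```

```bash
python3 - <<'E'
from h import *
p,R,o=pose(); print(p,o['t'],o['q'].round(2))
for t in ([.545,-.115,.25],): print(go(t,65.5))
E
```

```text
[0.44531499 0.04802305 0.2497114 ] 12.9 [ 0.42  0.16 -0.72  2.03  0.13  0.99  0.78]
(array([-106.9,  158.4,   -0.2]), np.float64(-0.0004))
```

>>> arm_command([
  [56,[-8,12,0],0],
  [56,[-25,37,0],0],
  [56,[-43,64,0],0],
  [56,[-61,91,0],0],
  [56,[-79,117,0],0],
  [56,[-95,141,0],0],
  [56,[-107,158,0],0],
  [56,[-107,158,0],0],
])

```text
t: 13.9
eef_pos: [0.5459, -0.1141, 0.2493]
tool_rot: [-0.0, 0.841, 0.541, 0.0]
contact_force: [-0.4, 0.9, -4.6]
gripper_width: 0.693
```

```bash
python3 - <<'E'
from h import *
import pickle
p,R,o=pose(); print(p,o['t'],o['q'].round(2),np.abs(o['joint_vel']).max(),o['contact_force'])
W=camera_model("wrist"); pickle.dump((W,p,R),open("w8.pkl","wb")); im=read_camera("wrist"); cv2.imwrite("pics/w8.png",im)
im=read_camera("top"); cv2.imwrite("pics/top8.png",im)
E
```

```text
[ 0.54586328 -0.11410119  0.2493466 ] 13.9 [ 0.57  0.34 -0.59  1.81  0.22  1.06  1.04] 0.03845928804380036 [-0.35911043  0.92894678 -4.57290309]
```

View pics/w8.png

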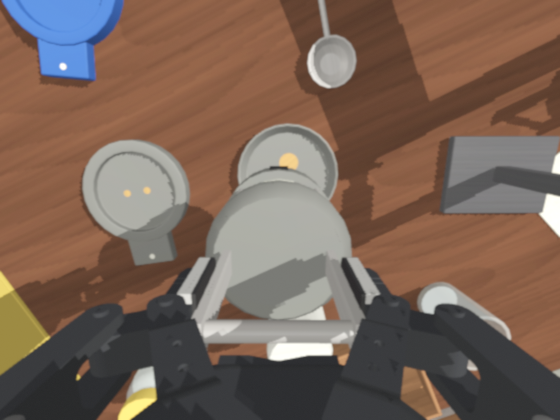

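```bash
python3 - <<'E'
import cv2
t=cv2.imread("pics/w8.png")
cv2.imwrite("pics/c8.png",cv2.resize(t[130:275,70:205],None,fx=4,fy=4,interpolation=cv2.INTER_CUBIC))
cv2.imwrite("pics/c9.png",cv2.resize(t[150:360,180:380],None,fx=2.8,fy=2.8,interpolation=cv2.INTER_CUBIC))
E
```

```text
(no output)
```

View pics/c8.png

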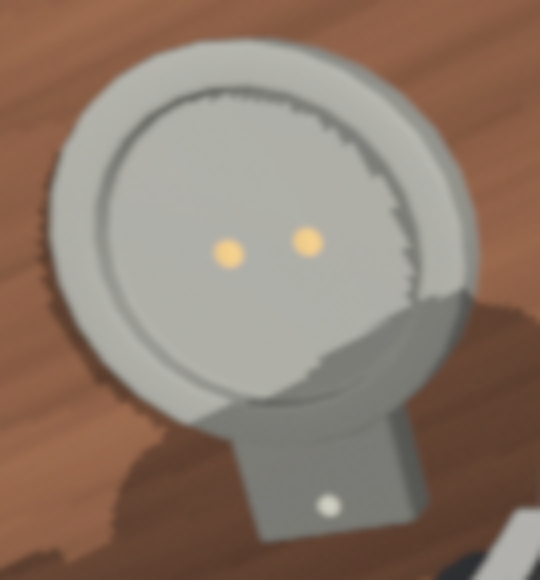

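View pics/c9.png

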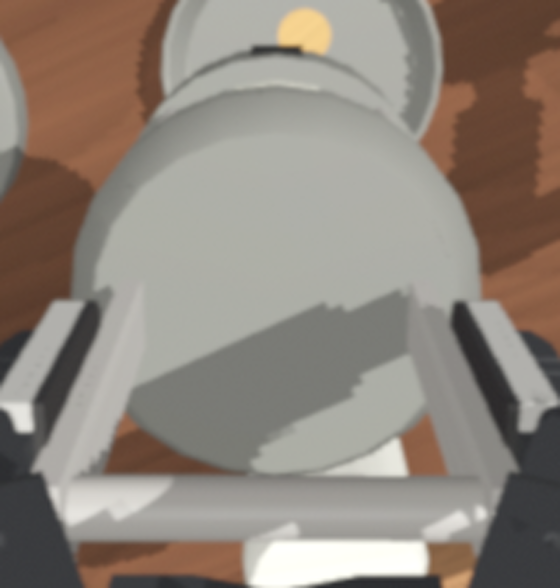

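```bash
python3 - <<'E'
from h import *
import pickle
from scipy.optimize import least_squares
W,p,R=pickle.load(open("w8.pkl","rb"))
def circ(P):
    P=np.array(P)[:,:2]; r=least_squares(lambda a:np.hypot(*(P-a[:2]).T)-a[2],[*P.mean(0),.04]); return r.x, r.fun
g=lambda q,z:bp(W,uncrop(q,70,130,4),z)
P=[g(q,.018) for q in [(98,225),(105,180),(150,115),(230,88),(300,100),(370,155),(405,205),(420,260),(130,315),(190,375),(275,403),(350,388)]]
print("recess",*circ(P))
P=[g(q,.018) for q in [(50,225),(62,160),(110,85),(180,47),(250,40),(58,280),(100,355),(160,408)]]
print("outer",*circ(P))
print("contacts",g((229,254),.0105),g((308,242),.0105),g((268.5,248),.0105))
h=lambda q,tz:R.inv().apply(bp(W,uncrop(q,180,150,2.8),p[2]-tz)-p)*1000
print("bar",h((276,510),-28.6),h((62,478),-34.6), h((490,478),-34.6))
P=[h(q,33.4)  for q in [(92,285),(100,240),(130,190),(200,145),(280,133),(350,142),(420,185),(455,240),(190,448),(265,472),(330,468),(400,430)]]
c=circ(np.array(P)/1000); print("cap",c[0]*1000,c[1]*1000)
E
```

```text
recess [ 0.47841805 -0.26616526  0.04589145] [ 0.0002197   0.00036394  0.00078386  0.00040147  0.00015501 -0.00150043
 -0.00048244  0.00049092 -0.00129725 -0.0006953   0.00040269  0.00115783]
outer [ 0.47871116 -0.26635857  0.05960483] [ 1.74219151e-04 -5.68189059e-04 -1.42988688e-04  1.60804322e-05
  1.94304521e-04  5.93269082e-04  1.86445684e-05 -2.85340008e-04]
contacts [ 0.4754282  -0.27859908  0.0105    ] [ 0.48202109 -0.25548274  0.0105    ] [ 0.47872895 -0.26702582  0.0105    ]
bar [-7.03371727e+00 -2.05097208e+04 -2.85949851e+04] [  9603.63243762 -23159.75006121 -34592.55747172] [ -9618.01216047 -23155.2612884  -34596.1178804 ]
cap [   92.69278798 14457.25355874  7670.18319329] [  27.01018264  133.19385531  138.34661744  -63.96507799 -228.15133854
  -51.2224022    83.26406201   85.09746568 -183.89675822  -18.99164162
   98.81506468  -19.5000292 ]
```

```bash
python3 - <<'E'
from h import *
import pickle
from scipy.optimize import least_squares
W,p,R=pickle.load(open("w8.pkl","rb"))
def circ(P):
    P=np.array(P)[:,:2]; r=least_squares(lambda a:np.hypot(*(P-a[:2]).T)-a[2],[*P.mean(0),.04]); return r.x, r.fun
h=lambda q,tz:R.inv().apply(bp(W,uncrop(q,180,150,2.8),p[2]-tz/1000)-p)*1000
print("bar",h((276,510),-28.6),h((62,478),-34.6), h((490,478),-34.6),h((62,545),-34.6))
P=[h(q,33.4)  for q in [(92,285),(100,240),(130,190),(200,145),(280,133),(350,142),(420,185),(455,240),(190,448),(265,472),(330,468),(400,430)]]
c=circ(np.array(P)/1000); print("cap",c[0]*1000,c[1]*1000)
E
```

```text
bar [  0.0828825    1.68432541 -28.60039805] [-25.23332359  -6.9879456  -34.60296459] [ 25.38905026  -6.99976729 -34.59358785] [-25.83323935   2.27814246 -34.60534255]
cap [ 0.49753362  0.99462598 36.32976601] [ 0.12793359  0.63087175  0.65527775 -0.30297013 -1.08063716 -0.24261458
  0.39437955  0.40306345 -0.87102557 -0.08995373  0.46803684 -0.09236176]
```

```bash
python3 - <<'E'
from h import *
print(go([.478,-.2666,.25],65.5),go([.478,-.2666,.165],65.5))
E
```

```text
(array([-168.8,    2.8,   -0.6]), np.float64(0.0026)) (array([-168.8,    2.9,   84.4]), np.float64(0.0026))
```

>>> arm_command([
  [56,[-12,0,0],0],
  [56,[-40,1,0],0],
  [56,[-70,2,0],0],
  [56,[-100,3,0],0],
  [56,[-130,3,0],0],
  [56,[-155,3,0],0],
  [56,[-169,3,15],0],
  [56,[-169,3,35],0],
])

```text
t: 15.0
eef_pos: [0.4771, -0.269, 0.2139]
tool_rot: [0.0, 0.841, 0.541, -0.0]
contact_force: [-0.4, 0.6, -4.9]
gripper_width: 0.695
```

```bash
python3 - <<'E'
from h import *
p,R,o=pose(); print(p,o['t'],np.abs(o['joint_vel']).max(),o['contact_force'])
print(go([.478,-.2666,.165],65.5))
E
```

```text
[ 0.47711701 -0.26899444  0.21390317] 15.0 0.32248933896765264 [-0.36042015  0.64944791 -4.87831717]
(array([ 2.6, -0.2, 48.9]), np.float64(-0.0))
```

>>> arm_command([
  [56,[1,0,15],0],
  [56,[1,0,30],0],
  [56,[1,0,42],0],
  [56,[1,0,49],0],
  [56,[1,0,49],0],
])

```text
t: 15.62
eef_pos: [0.4783, -0.2668, 0.1654]
tool_rot: [-0.0, 0.841, 0.542, -0.0]
contact_force: [-0.4, -0.3, -4.0]
gripper_width: 0.691
```

```bash
python3 - <<'E'
from h import *
import pickle
p,R,o=pose(); print(p,o['t'],np.abs(o['joint_vel']).max(),o['contact_force'])
print(go([.478,-.2666,.165],65.5))
W=camera_model("wrist"); pickle.dump((W,p,R),open("w9.pkl","wb"))
for n in ("scene","wrist"): cv2.imwrite(f"pics/{n}9.png",read_camera(n))
t=cv2.imread("pics/scene9.png")
cv2.imwrite("pics/c10.png",cv2.resize(t[110:240,150:290],None,fx=4.5,fy=4.5,interpolation=cv2.INTER_CUBIC))
E
```

```text
[ 0.47832023 -0.2667753   0.16537979] 15.625 0.014859859414355008 [-0.42529918 -0.27254847 -3.97076943]
(array([ 0. , -0.4,  0.4]), np.float64(0.0019))
```

View pics/c10.png

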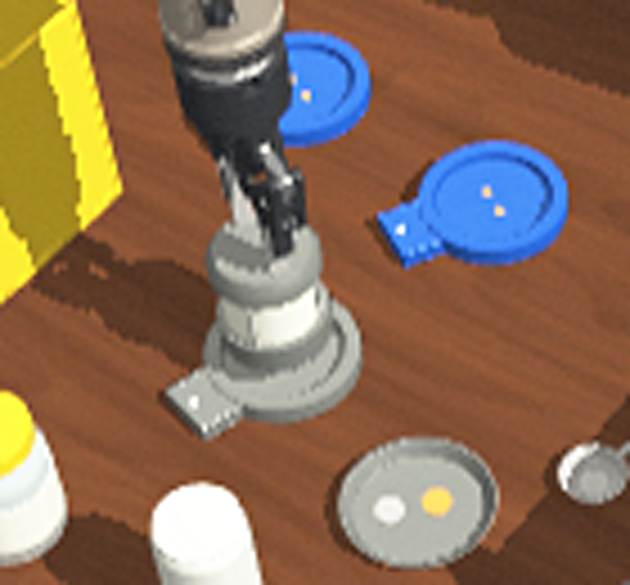

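View pics/wrist9.png

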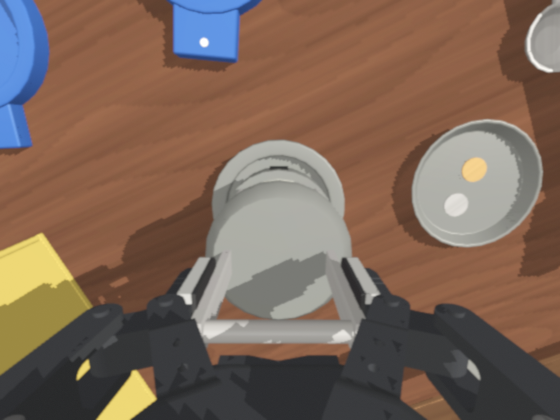

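```bash
python3 - <<'E'
from h import *
import pickle
W,p,R=pickle.load(open("w9.pkl","rb"))
h=lambda q,z:R.inv().apply(bp(W,q,z)-p)*1000
print("rim far",h((279,142),.018),"left",h((214,200),.018),h((344,200),.018))
print("recess far",h((279,153),.018), "lantern bottom far?",h((279,170),.036),h((279,166),.036))
E
python3 -c "
import cv2
t=cv2.imread('pics/wrist9.png');cv2.imwrite('pics/c11.png',cv2.resize(t[130:230,200:360],None,fx=4.8,fy=4.8,interpolation=cv2.INTER_CUBIC))"
```

```text
rim far [  0.68919342 -57.93733779 147.41982365] left [-57.18358188  -7.62812655 147.37894679] [ 58.62889598  -7.63791433 147.3913847 ]
recess far [  0.69650594 -48.77028123 147.413508  ] lantern bottom far? [  0.66357872 -36.48115513 129.40503244] [  0.66100852 -39.70318777 129.40725226]
```

View pics/c11.png

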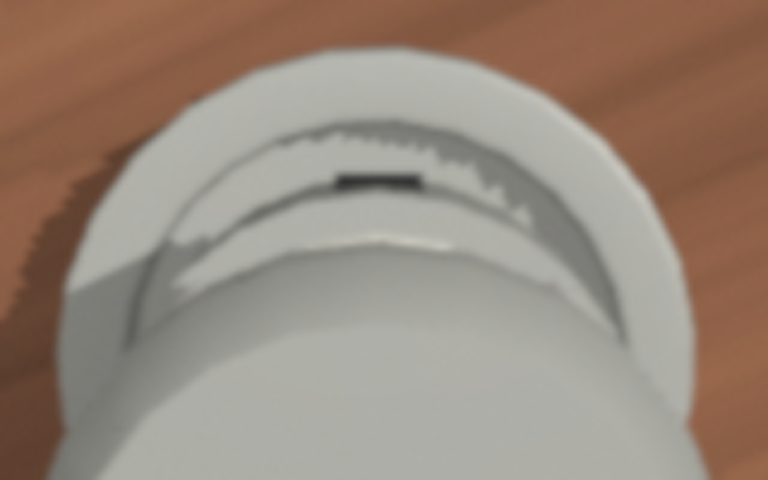

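```bash
cat > ov.py <<'E'
from h import *
import pickle
W,p,R=pickle.load(open("w9.pkl","rb")); S=camera_model("scene")
th=np.linspace(0,2*np.pi,120)
def circle(c,r,z): return [np.array([c[0]+r*np.cos(t),c[1]+r*np.sin(t),z]) for t in th]
D=np.array([.4789,-.2667]); L=(p+R.apply(np.array([.3,1.2,0])/1000))[:2]; zu=p[2]-.1544+.025
print(D,L,zu)
for n,m,(x0,y0,x1,y1,s) in (("wrist9",W,(180,120,380,350,2.6)),("scene9",S,(180,150,240,210,10))):
    im=cv2.imread(f"pics/{n}.png")[y0:y1,x0:x1]; im=cv2.resize(im,None,fx=s,fy=s,interpolation=cv2.INTER_CUBIC)
    for c,r,z,col in ((D,.060,.018,(0,255,0)),(D,.047,.018,(0,255,0)),(L,.042,zu+.006,(0,0,255)),(L,.038,zu,(0,0,255)),(L,.042,zu+.09,(255,0,0))):
        pts=np.array([((pr(m,X)-[x0,y0])+.5)*s-.5 for X in circle(c,r,z)]).round().astype(np.int32)
        cv2.polylines(im,[pts],True,col,1)
    cv2.imwrite(f"pics/ov_{n}.png",im)
E
python3 ov.py
```

```text
[ 0.4789 -0.2667] [ 0.47953702 -0.26699759] 0.0359797929186197
```

View pics/ov_wrist9.png

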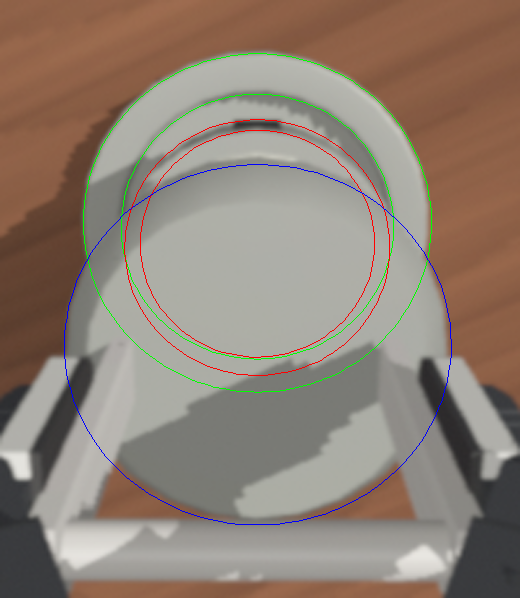

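View pics/ov_scene9.png

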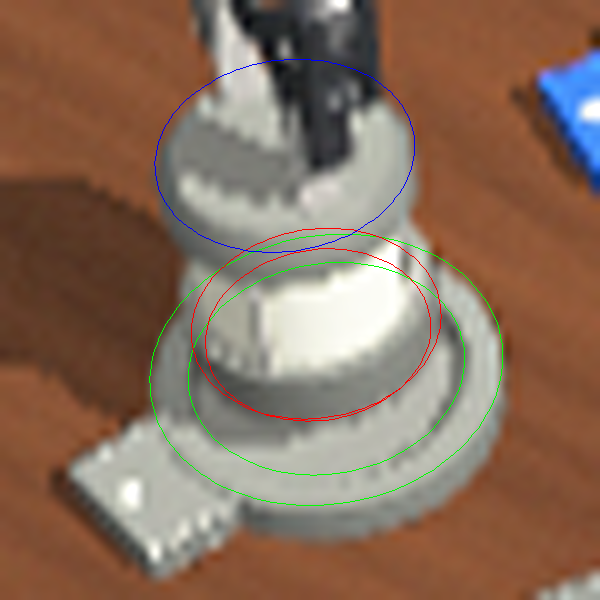

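>>> arm_command([
  [56,[0,-1,5],0],
  [56,[0,-1,10],0],
  [56,[0,-1,15],0],
  [56,[0,-1,19],0],
  [56,[0,-1,21],0],
])

```text
t: 16.35
eef_pos: [0.4774, -0.2664, 0.1444]
tool_rot: [-0.0, 0.841, 0.542, -0.0]
contact_force: [-0.1, -0.0, -5.0]
gripper_width: 0.693
```

```bash
python3 f.py
```

```text
[ 0.47741781 -0.26643394  0.14439283] 16.35 0.03047122443904133 [-0.10079364 -0.10177592  4.97477377] [ 0.00766724  0.03840884 -0.06227181] 0.6930549364904146
[-423.64483425  132.70273417   11.22641046]
```

No side contact and the full weight is still carried. I'll lower the rest in small steps.

>>> arm_command([
  [56,[0,0,1],0],
  [56,[0,0,2],0],
  [56,[0,0,3],0],
  [56,[0,0,4],0],
  [56,[0,0,4],0],
])

```text
t: 16.98
eef_pos: [0.4775, -0.2665, 0.1408]
tool_rot: [0.0, 0.841, 0.542, -0.0]
contact_force: [-0.1, 1.5, -4.4]
gripper_width: 0.695
```

```bash
python3 f.py
```

```text
[ 0.47748741 -0.26650628  0.14075981] 16.975 0.0028487314521727413 [ 1.28967079 -0.70650082  4.37648625] [-0.01956752  0.00200178 -0.00837991] 0.6946712637255765
[-423.67163399  132.81991348   14.96178927]
```

>>> arm_command([
  [56,[0,0,1],0],
  [56,[0,0,1.5],0],
  [56,[0,0,1.5],0],
])

```text
t: 17.35
eef_pos: [0.4778, -0.2666, 0.1398]
tool_rot: [0.0, 0.841, 0.542, 0.0]
contact_force: [-1.8, 1.2, 3.1]
gripper_width: 0.692
```

```bash
python3 f.py
```

```text
[ 0.47776589 -0.26655612  0.13982698] 17.35 0.0023446537459057325 [ 0.35036809 -2.07964619 -3.06104478] [ 0.09402821  0.46721767 -0.05791086] 0.6924833412766555
[-423.6049366   133.0644874    16.06209315]
```

>>> arm_command([
  [58,[0,0,1.3],0],
  [61,[0,0,1],0],
  [63,[0,0,1],0],
  [66,[0,0,1],0],
  [70,[0,0,1],0],
  [76,[0,0,1],0],
  [84,[0,0,1],0],
  [84,[0,0,1],0],
], squeeze=20)

```text
t: 18.35
eef_pos: [0.4775, -0.2665, 0.1383]
tool_rot: [-0.0, 0.841, 0.542, 0.0]
contact_force: [0.5, 0.1, -0.2]
gripper_width: 0.983
```

```bash
python3 - <<'E'
from h import *
import pickle
p,R,o=pose(); print(p,o['t'],np.abs(o['joint_vel']).max(),o['contact_force'],o['gripper_width'])
W=camera_model("wrist"); pickle.dump((W,p,R),open("w10.pkl","wb"))
for n in ("scene","wrist"): cv2.imwrite(f"pics/{n}10.png",read_camera(n))
t=cv2.imread("pics/scene10.png")
cv2.imwrite("pics/c12.png",cv2.resize(t[110:240,150:290],None,fx=4.5,fy=4.5,interpolation=cv2.INTER_CUBIC))
E
```

```text
[ 0.47752003 -0.26647676  0.13825194] 18.35 0.0012186614435542745 [ 0.52898257  0.12256868 -0.1518675 ] 0.983225664085679
```

View pics/wrist10.png

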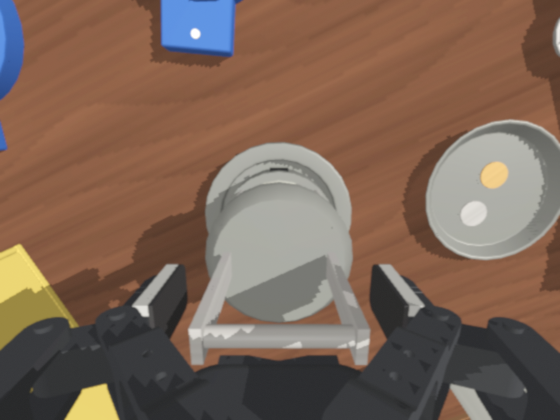

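View pics/c12.png

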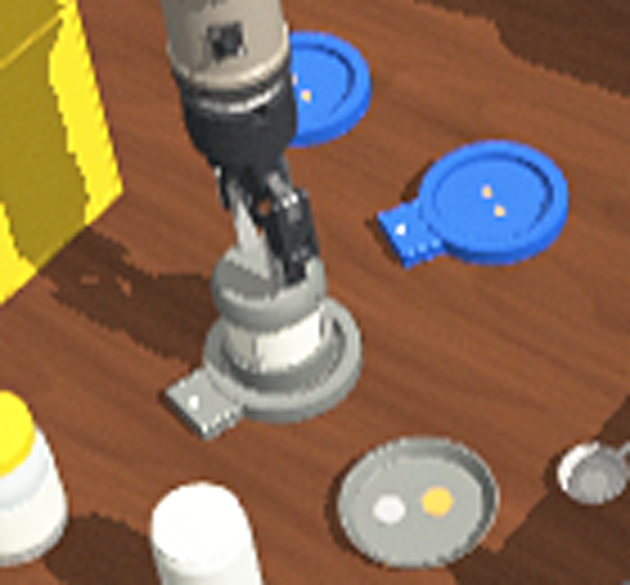

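>>> arm_command([
  [85,[0,0,-5],0],
  [85,[0,0,-15],0],
  [85,[0,0,-30],0],
  [85,[0,0,-50],0],
  [85,[0,0,-75],0],
  [85,[0,0,-105],0],
  [85,[0,0,-130],0],
  [85,[0,0,-140],0],
])

```text
t: 19.45
eef_pos: [0.4783, -0.2667, 0.2808]
tool_rot: [0.002, 0.841, 0.542, 0.001]
contact_force: [0.1, 0.2, -0.5]
gripper_width: 0.994
```

>>> arm_command([
  [85,[0,40,0],0],
  [85,[0,80,0],0],
  [85,[0,110,0],0],
  [85,[0,120,0],0],
  [85,[0,120,0],0],
])

```text
t: 20.08
eef_pos: [0.5865, -0.3158, 0.2777]
tool_rot: [-0.001, 0.84, 0.542, -0.0]
contact_force: [-0.5, 0.8, 0.4]
gripper_width: 0.999
```

```bash
python3 - <<'E'
from h import *
import pickle
p,R,o=pose(); print(p,o['t'],np.abs(o['joint_vel']).max(),o['contact_force'],o['gripper_width'])
W=camera_model("wrist"); pickle.dump((W,p,R),open("w11.pkl","wb"))
for n in ("scene","wrist","top"): cv2.imwrite(f"pics/{n}11.png",read_camera(n))
t=cv2.imread("pics/scene11.png")
cv2.imwrite("pics/c13.png",cv2.resize(t[130:240,160:290],None,fx=5,fy=5,interpolation=cv2.INTER_CUBIC))
E
```

```text
[ 0.58652661 -0.31576768  0.27768913] 20.075 0.025930072029862528 [-0.4545381   0.75118355  0.3641437 ] 0.9986669881475707
```

View pics/wrist11.png

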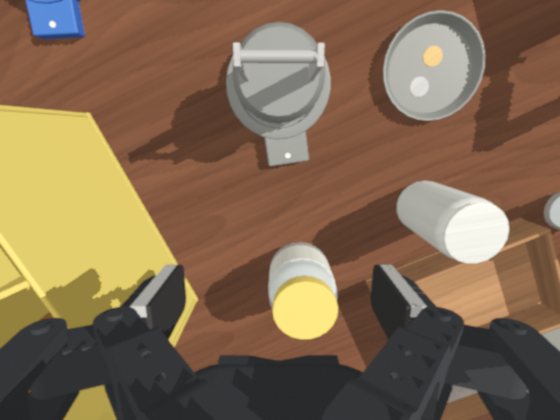

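View pics/c13.png

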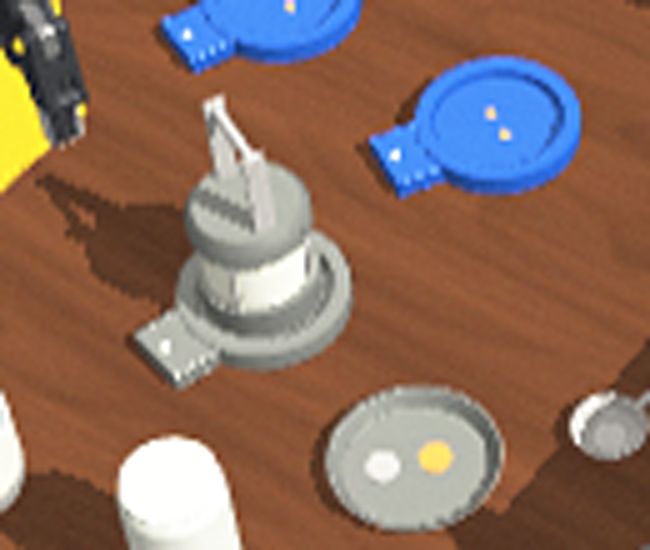

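View pics/scene11.png

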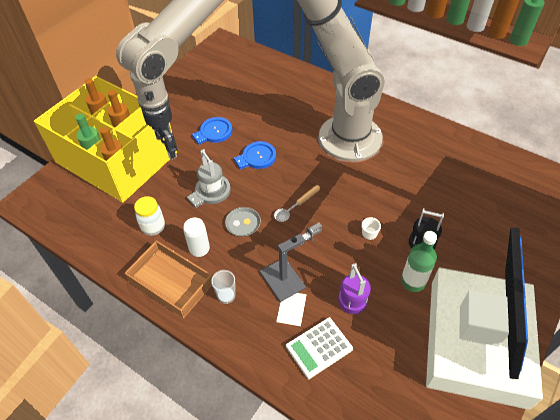

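View pics/top11.png

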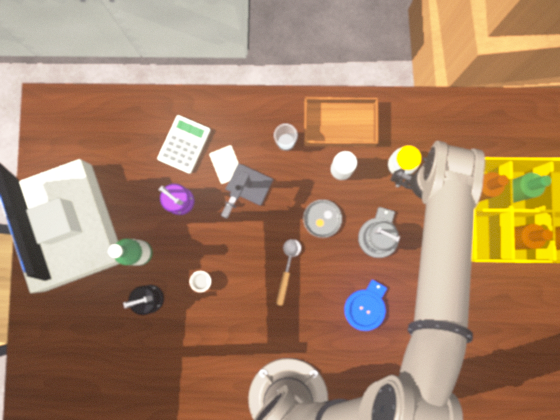

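```bash
python3 - <<'E'
from h import *
import pickle
W,p,R=pickle.load(open("w11.pkl","rb")); im=cv2.imread("pics/wrist11.png")
D=np.array([.4789,-.2667]); x=R.apply([1,0,0])[:2]; y=R.apply([0,1,0])[:2]
s=4; x0,y0=210,10; v=cv2.resize(im[y0:y0+145,x0:x0+140],None,fx=s,fy=s,interpolation=cv2.INTER_CUBIC)
def poly(P,col):
    q=np.array([((pr(W,X)-[x0,y0])+.5)*s-.5 for X in P]).round().astype(np.int32); cv2.polylines(v,[q],True,col,1)
th=np.linspace(0,6.283,90); C=lambda r,z:[[D[0]+r*np.cos(t),D[1]+r*np.sin(t),z] for t in th]
poly(C(.06,.018),(0,255,0)); poly(C(.047,.018),(0,255,0)); poly(C(.042,.016),(0,0,255))
for z,col in ((.174,(255,0,255)),(.182,(255,255,0))): poly([[*(D+x*a+y*b),z] for a,b in ((-.03,-.007),(.03,-.007),(.03,.007),(-.03,.007))],col)
cv2.imwrite("pics/c14.png",v)
E
```

```text
(no output)
```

View pics/c14.png

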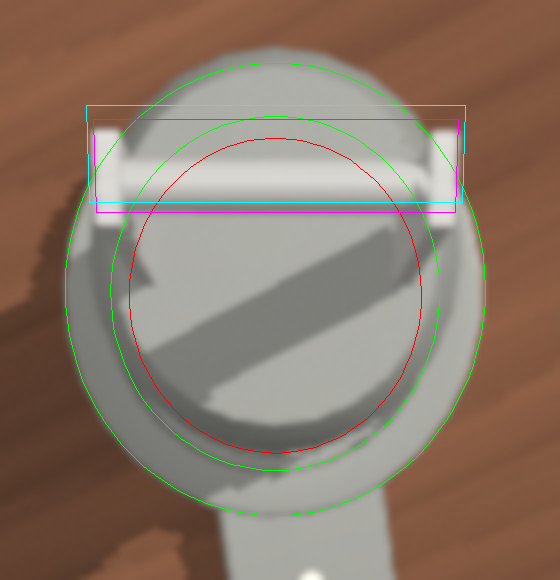

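```bash
python3 -c "
from station import bot
print(bot.hand_in())"
```

```text
the job is handed in; nothing more can be done
None
```

The grey lantern is off the hook and seated upright in the grey charging dock. I let go of it and handed the job in after about 20 s of robot time; the hand-in gives no verdict.

**Unhooking:** I gripped the handle straps from above and lifted about 1.5 mm. I then pushed the keeper back with the bar until it reached its stop. The keeper started to resist at about 4 N, reached about 7 N at the lip, and stopped at 8.3 N. The hook sat about 9 mm nearer the post than nominal. I raised the bar 25 mm past the lip and drew it about 108 mm off the end of the hook.

**Docking:** I carried the lantern clear, lowered it gently (about 7 N at touchdown), opened the gripper and backed away.

**Last checks:**
- **Seating height:** The tool height at touchdown puts the underside at about 10.5 mm, which is the recess floor (10 mm) rather than the rim (18 mm). The strap spacing in the wrist picture also matches the seated height.
- **Position:** The lantern stands upright and inside the recess, 1–2 mm off centre. The gripper is empty and touching nothing.
- **Other objects:** In the last pictures the other things on the counter look unmoved.
- **Disagreement:** The top and wrist cameras put the dock about 3 mm apart, so I relied mainly on the wrist view. The scene camera's overlay was off by about 2 pixels for both lantern and dock, so their relative position still agreed.

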